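# Refill the spring-fed fly-box dispenser

## Task

Refill the dispenser on the fly-tying table: take from the wooden rack the one fly box of the same size as those in the dispenser, lay it flat on the table and let go, then take it again across its width. Set it on the front part of the stack, press the stack down against its spring and slide the box back under the two lips until it is fully home against the back, then let go. Leave the other boxes in the rack and the things around it where they are.

Things in the scene. Friction and masses are not known exactly. Their poses are not given: they have to be found in the camera images.
- slim_c (a point): centre of the fly box to be loaded: grey plastic, 100 x 56 x 22 mm, about 110 g, rigid. At the start it stands on a long narrow edge in one of the rack's slots, underside 6 mm above the table. Its own x runs along the 100 mm length, z along the 56 mm width (up at the start), y along the 22 mm thickness. Either face may be up when flat, and either end may lead.
- short_c (a point): centre of the short fly box, 70 x 56 x 22 mm, standing in another slot of the rack; stays there. Axes as for the slim box.
- large_c (a point): centre of the large fly box, 132 x 80 x 22 mm, standing in another slot of the rack; stays there. Axes as for the slim box.
- rack: pine rack screwed to the table, 170 (x) x 196 (y) x 28 mm high; origin under its centre. Three slots along its x at y = -60, 0 and +60 mm, each 26 mm wide, 150 mm long, floor 6 mm and wall tops 28 mm above the table. Which box stands in which slot varies. The table between rack and dispenser is always clear over 160 x 160 mm around x = 0.55, y = 0 m.
- dispenser: steel spring-fed box dispenser screwed to the table, base plate 140 x 104 mm, highest point 119 mm; origin on the table under the centre of the stack; x points from its open front to its back, z up. Two boxes of the slim size lie flat in it, lengths along its x, pushed up by a sprung follower against two lips. Its top is open in front of the lips.
- lips (a point): midway between the two lips at their straight front edge, level with their undersides: 112 mm above the table, dispenser x = +30 mm. The lips reach over the rear 20 mm of the top box, each some 7 mm in from its side. Their turned-up mouths and the flared mouths of the side guides begin at x = +20 mm; behind +30 mm the guides stand 60 mm apart up to the back stop at +51 mm.
- fence (a point): middle of the top edge of the front fence, 80 mm above the table, dispenser x = -59 mm. Its inner face is at x = -53 mm below 70 mm height; above that the fence is rolled out to the front (to x = -61 mm). A box held with its top 2 to 8 mm below the lips clears it and slides back over it. Between the fence and x = +20 mm the sides are open above 77 mm, for the fingers.
- top_place (a point): in the dispenser, the centre of the topmost place: where the centre of a box is that lies fully home under the lips, 101 mm above the table. Axes as for the dispenser. At the start the centre of the upper stacked box is here.
- stack_top_c (a point): centre of the upper of the two boxes in the dispenser (100 x 56 x 22 mm; x along its length, z up).
- stack_low_c (a point): centre of the lower of the two boxes in the dispenser, same size, 22 mm below the upper one.
- follower (a joint): travel of the dispenser's sprung follower in m: 0 at the start with two boxes, grows as it is pushed down, 0.022 with a third box home; stop at 0.030. Pushing the stack down 25 mm takes about 10 N.
- vise: bystander: fly-tying vise on a black 100 x 140 mm pedestal, 205 mm high, loose; origin under its base.
- tub: bystander: round lidded plastic tub, 72 mm across, 40 mm high, loose; origin under its centre.
- flyblock: bystander: wooden block 80 x 170 x 22 mm with ten flies on stems, 75 mm high in all, loose; origin under its centre.
Things that resemble listed ones, but are neither listed nor needed, are in the scene too. What is shaped like the dispenser but purple is not meant.

How it is judged (in metres and radians):
On the way, in this order (a step that is already met when the one before it is completed fails the run):
1. the slim box lies flat on the table, let go (angle between the y axis of slim_c and the z axis of dispenser, either way round below 0.12 rad and height (world z) of slim_c below 0.016 m and contact force between the fingers and slimbox below 0.2 N), for 0.2 s.
2. the slim box presses the stack down against the spring (value of joint follower above 0.019 m and distance between slim_c and top_place below 0.07 m), for 0.1 s.
At the end, for the whole second after the job is handed in: the slim box lies flat in the topmost place of the dispenser, its centre within 5 mm of fully home along the dispenser (6 mm across, 5 mm in height), straight within 0.12 rad, at rest, with the follower held down at least 18 mm and the two earlier boxes under it within 10 mm of the stack's axis (x of slim_c in the frame of top_place between -0.005 and 0.005 m and y of slim_c in the frame of top_place between -0.006 and 0.006 m and z of slim_c in the frame of top_place between -0.005 and 0.004 m and angle between the y axis of slim_c and the z axis of dispenser, either way round below 0.08 rad and angle between the x axis of slim_c and the x axis of dispenser, either way round below 0.12 rad and value of joint follower above 0.018 m and horizontal distance between each of stack_top_c, stack_low_c and top_place below 0.01 m and linear speed of slimbox below 0.02 m/s); the robot touches nothing.
It fails at once if another box in the rack is taken or pushed away (more than 40 mm) (distance of any of short_c, large_c from where it was at the start of the episode above 0.04 m).
It fails at once if a bystander is pushed away (more than 40 mm) (distance of any of vise, tub, flyblock from where it was at the start of the episode above 0.04 m).
It also fails if it takes over 64 s, if anything falls off the work surface, if the arm or the gripper's body presses on something with over 40 N, if the wrist force passes 120 N, or if a joint passes its speed limit or range.

## Robot

A 6-joint arm with a two-finger parallel gripper is mounted at the origin on the work surface. World frame = base frame: x ahead of the robot, y to its left, z up, the work surface at z = 0. Lengths are in m, angles in degrees, forces in N, time in s.
With the tool pointing down it reaches from about 0.25 to 0.725 m from the base axis. Payload 9.7 kg.
Tool frame: the origin (TCP) lies on the centre line of the jaws, within the pads' length; the fingertips stand 11 mm ahead of it and the grasp point (between the pads) lies 8 mm behind it (env.tip_reach is the distance from the TCP to the fingertips, in m); z points along the fingers, y is the direction in which the jaws open and shut (so a half turn about z gives the same grasp; the last joint's range is limited). The gripper opens to 85 mm and grips with 20 to 120 N. Pads are 22 mm wide; open, the fingers measure 114 mm over their backs; the gripper's body (76 mm by 85 mm) begins 54 mm behind the grasp point. The pads swing forward as they close: fully open they stand 13 mm farther back than shut.
Start: joints at [76.547, 4.979, 10.078, 95.1, 0, 90], TCP at [0.128, 0.535, 0.207] pointing down, gripper open.
Joint ranges: [-179.16, 179.16], [-48.56, 103.87], [-65.8, 70.77], [-126.05, 130.52], [-82.76, 87.17], [-180, 180]. Speed limits (degrees/s): [127.2, 127.2, 147.25, 180, 180, 180].

## Interface

Orientations are given as [roll, pitch, yaw] about the fixed x, y, z axes, in that order (R = Rz(yaw) Ry(pitch) Rx(roll)).
In Python, from workcell import telemetry, eyes, ticket, models, env gives the robot as it stands.
- The arm moves only by the tool step_arm, never from a script. Its argument "moves" is a list that holds one entry, the list of rows, each a list of 7 numbers: the turn, a rotation vector about the tool's x, y, z in degrees, then the shift along the tool's x, y, z in cm, then the gripper command: -1 is fully open, 1 is shut, values between are in proportion. A call has 1 to 5 rows; each row is the pose to reach, as a shift and turn from the pose measured when the call began, along the tool's axes at that moment; what a row does not reach only later rows make up. A row lasts 1/10 s, in which the tool goes at most 50 mm and 8.59 degrees, less where a joint would pass 70% of its speed; a pose out of reach is approached as far as the arm can. A call with a gripper value outside its range is refused whole. The fingers move at their own pace and stop on an object; "newtons" is the grip in N (left out, the last holds). Time passes only in rows, so rows that repeat a pose let the fingers close. It gives the time, the measured TCP pose, the force and the opening at its end, in the units of the state.
- telemetry.sense(): the state, without advancing time (a new reading comes with each control period).
- eyes.read_camera(name): name is "scene" or "top" or "wrist"; returns (picture, depth): 480x640x3 uint8, red, green, blue; 480x640 float32, m along the optical axis (not along the pixel's ray), 0 where there is no reading.
- eyes.camera_model(name): a dict with "K" (3x3 intrinsics, pixels), "rvec" (rotation vector, rad) and "tvec" (3), from world to camera coordinates, as OpenCV has them; the wrist camera has in their place "hand_eye" (4x4, takes a point from camera to tool coordinates, whose origin is the TCP and whose axes are the flange's). Camera axes: x right, y down, z forward; pixel columns grow to the right and rows downward; lengths in m; the calibration is good to about 2 mm. A picture is of the moment at which its call begins: read the wrist's pose just before it. camera_model takes no time and is no camera call.
- ticket.close_job(): hands the job in, once; it reports no verdict.
Trained networks look in the newest picture that a camera, given by its name, has taken for a name from the list of things; names that differ only in an ending like _2 or _b are one class to them, and where a whole thing is asked for, a point or a joint stands for the part that bears it (a point fixed in the world has none). Each returns a list of dicts, best first, with "confidence" (0 to 1); they miss things now and then, are a little off and sometimes report something else, mostly with a low value. They report only what shows in the picture. A call takes as long as a camera call. They do not tell look-alikes from the thing itself.
- models.outline_of(camera, name): "pixels" (480x640 bool, what is visible of it) and "rect" ([centre column, centre row, width, height] in pixels, round what is visible of it).
- models.spot_point(camera, name): "xy" ([column, row] in pixels: a listed point, or the origin of a listed thing).
The state is a dict: "time": time; "joint_positions": joint angles; "joint_velocities": joint speeds; "joint_torque": joint torques, N m; "ee_pos": TCP position; "tcp_rot": TCP orientation; "contact_force": force on the tool from outside, world axes, zero at the start; "moment": the same for the moment, N m; "width": finger opening in m.
Only numpy, scipy, OpenCV 4.12 (cv2) and the standard library are available. Lean on these libraries where they do the work, as an engineer would, in place of code of your own. Each camera call takes 0.05 s, during which the arm holds its last target. There are 200 camera calls.

## Working session

There is one attempt and no reset: what is moved stays moved. The work goes in short steps, Python scripts to look and compute and a tool call to move; the robot and the scene stay as the last step left them, time stands still between calls to the robot, and variables do not carry over. Pictures are saved under pics/ and viewed, about 8 in all and at most 12, crops included, and the job is handed in when it is done.

Besides the shell and the picture viewer there is one more tool, called after "Call:" as name([rows], argument=value, ...), one row to a line, values as JSON. step_arm: Moves the arm, as the interface text tells. Its arguments: {"type":"object","properties":{"moves":{"type":"array","items":{"type":"array","items":{"type":"array","items":{"type":"number"}}}},"newtons":{"type":"number"}},"required":["moves"]}

```bash
ls; mkdir -p pics; cat > h.py <<'E'
import numpy as np, cv2
from scipy.spatial.transform import Rotation as R
from workcell import telemetry, eyes, ticket, models, env
def cam(name):
    m=eyes.camera_model(name); K=np.array(m["K"])
    if "hand_eye" in m:
        s=telemetry.sense(); T=np.eye(4); T[:3,:3]=R.from_euler('xyz',s["tcp_rot"],degrees=True).as_matrix(); T[:3,3]=s["ee_pos"]
        return K,T@np.array(m["hand_eye"])
    T=np.eye(4);T[:3,:3]=cv2.Rodrigues(np.array(m["rvec"],float))[0];T[:3,3]=np.ravel(m["tvec"])
    return K,np.linalg.inv(T)
def cloud(K,T,d):
    v,u=np.mgrid[:480,:640]
    p=np.stack([(u-K[0,2])/K[0,0]*d,(v-K[1,2])/K[1,1]*d,d],-1)
    return p@T[:3,:3].T+T[:3,3]
def look(name):
    K,T=cam(name); im,d=eyes.read_camera(name)
    return im,d,cloud(K,T,d),K,T
def save(im,f): cv2.imwrite('pics/'+f,im[...,::-1])
def tri(rays):
    A=np.zeros((3,3));b=np.zeros(3)
    for (K,T,uv) in rays:
        r=T[:3,:3]@np.linalg.inv(K)@np.array([uv[0],uv[1],1.]); r/=np.linalg.norm(r)
        P=np.eye(3)-np.outer(r,r);A+=P;b+=P@T[:3,3]
    return np.linalg.solve(A,b)
E
python3 - <<'E'
from h import *
print(telemetry.sense())
out=[]
cams={}
for n in("top","scene"):
    im,d,c,K,T=look(n);cams[n]=(K,T);out.append(im);np.savez(n+'.npz',im=im,d=d,c=c)
save(out[0],'top.png');save(out[1],'scene.png')
for nm in("slim_c","short_c","large_c","rack","dispenser","lips","fence","top_place"):
    r={}
    for n in("top","scene"):
        q=models.spot_point(n,nm)[:2]; r[n]=q; print(nm,n,[(np.round(x["xy"],1).tolist(),round(x["confidence"],2)) for x in q])
    if r["top"] and r["scene"]:
        print('   tri',tri([(*cams[n],r[n][0]["xy"]) for n in cams]).round(4))
E
```

```text
pics
{'time': 0.0, 'joint_positions': array([7.65475398e+01, 5.01256019e+00, 1.00329571e+01, 9.51008999e+01,
       1.86531567e-03, 8.99996067e+01]), 'joint_velocities': array([-0.06691078, -0.03012973,  0.08000308,  0.03325906,  0.05723343,
       -0.0237285 ]), 'joint_torque': array([-8.60279906e-04, -5.20385957e+01,  4.64806831e+01,  1.63493404e-02,
       -1.15898447e-04, -3.34288224e-06]), 'ee_pos': array([0.12787599, 0.53463882, 0.20615569]), 'tcp_rot': array([-1.79919497e+02, -1.86586636e-03,  1.66547930e+02]), 'contact_force': array([ 0.10369838, -0.10263941, -0.84947109]), 'moment': array([0.00869731, 0.00238585, 0.00343138]), 'width': 0.0853132238849345}
slim_c top [([409.8, 284.6], 0.61)]
slim_c scene [([409.4, 191.7], 0.68), ([226.6, 290.6], 0.59)]
   tri [ 0.6472 -0.1443  0.3599]
short_c top [([385.9, 279.0], 0.72)]
short_c scene [([247.2, 282.4], 0.88)]
   tri [ 0.5354 -0.2577  0.0355]
large_c top [([365.4, 285.4], 0.87)]
large_c scene [([263.2, 263.0], 0.69)]
   tri [ 0.5206 -0.201   0.0529]
rack top [([383.5, 288.3], 0.6)]
rack scene [([251.1, 291.5], 0.62)]
   tri [ 0.5205 -0.2511 -0.018 ]
dispenser top [([140.9, 318.4], 0.73), ([195.7, 256.4], 0.68)]
dispenser scene [([402.1, 220.1], 0.82), ([465.1, 257.4], 0.82)]
   tri [ 0.4595  0.4416 -0.2101]
lips top [([186.8, 243.7], 0.94), ([124.4, 309.0], 0.8)]
lips scene [([414.8, 193.9], 0.93), ([409.1, 149.6], 0.83)]
   tri [0.6291 0.2312 0.1117]
fence top [([188.0, 283.8], 0.61), ([127.0, 348.6], 0.6)]
fence scene [([384.3, 149.1], 0.83), ([387.4, 188.7], 0.81)]
   tri [0.5237 0.203  0.2141]
top_place top [([127.8, 324.6], 0.91), ([185.3, 254.6], 0.78)]
top_place scene [([402.3, 153.0], 0.88), ([476.1, 231.7], 0.7)]
   tri [0.4445 0.382  0.0856]
```

View pics/top.png

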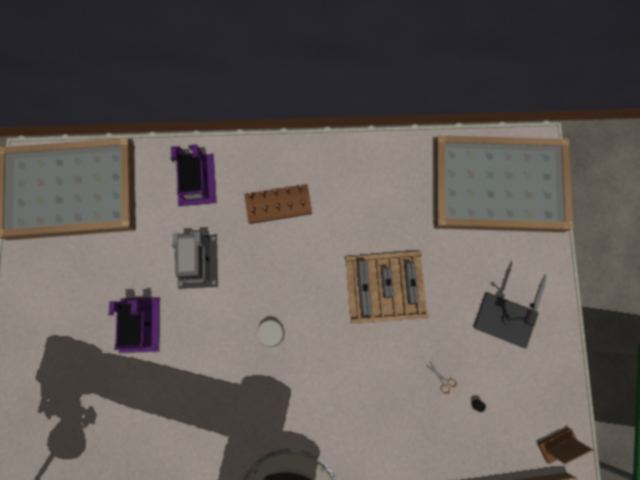

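View pics/scene.png

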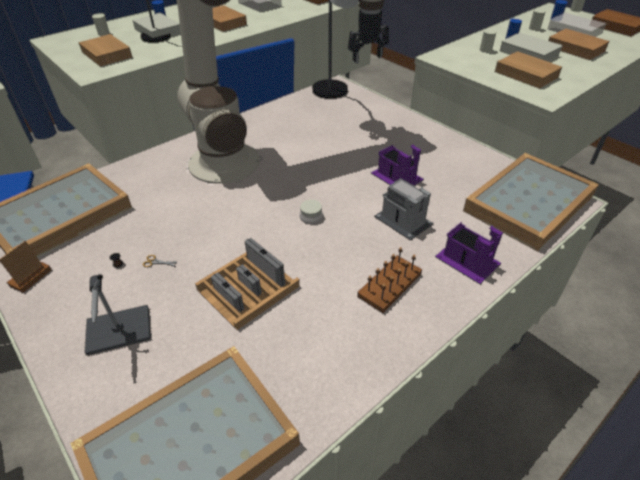

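The top view shows the grey dispenser at (190,258) with its open front towards the robot. The rack is at (385,287), with large, short and slim boxes left to right; slim is at (411,283). In the scene view slim is at (228,290), and the grey dispenser's lips are at (415,194).

```bash
cat > m.py <<'E'
from h import *
cams={n:cam(n) for n in("top","scene")}
for nm,a,b in(("slim",(409.8,284.6),(226.6,290.6)),("short",(385.9,279),(247.2,282.4)),("large",(365.4,285.4),(263.2,263)),("lips",(186.8,243.7),(414.8,193.9)),("fence",(188,283.8),(387.4,188.7)),("top_place",(185.3,254.6),(402.3,200))):
    print(nm,tri([(*cams["top"],a),(*cams["scene"],b)]).round(4))
for n in("top","scene"):
    c=np.load(n+'.npz')["c"]
    for nm,ctr,r,z0,z1 in(("slim",(.53,-.315),.09,.05,.075),("rackall",(.52,-.25),.14,.015,.04),("stack",(.6,.22),.1,.1,.112),("short",(.53,-.257),.05,.05,.075),("large",(.53,-.2),.08,.075,.1)):
        m=(np.hypot(c[...,0]-ctr[0],c[...,1]-ctr[1])<r)&(c[...,2]>z0)&(c[...,2]<z1)
        if nm in('slim',): m&=(c[...,1]<-.285)
        p=c[m]
        if len(p)<10: print(n,nm,len(p));continue
        rc=cv2.minAreaRect((p[:,:2]*1000).astype(np.float32))
        print(n,nm,len(p),np.round(rc[0],1),np.round(rc[1],1),round(rc[2],1),'zmed',np.median(p[:,2]).round(4))
E
python3 m.py
```

```text
slim [ 0.5218 -0.3135  0.0352]
short [ 0.5354 -0.2577  0.0355]
large [ 0.5206 -0.201   0.0529]
lips [0.6291 0.2312 0.1117]
fence [0.534  0.234  0.0746]
top_place [0.6012 0.2346 0.0759]
top slim 393 [ 524.2 -313.3] [99.8 23.1] 2.5 zmed 0.0621
top rackall 1742 [ 519.5 -253.6] [170.3 196.2] 2.6 zmed 0.0281
top stack 300 [603.9 233.4] [ 71.5 105. ] 90.0 zmed 0.1104
top short 308 [ 528.3 -273.7] [69.7 65.8] 1.7 zmed 0.0618
top large 501 [ 515.3 -193.6] [127.8  22.8] 2.7 zmed 0.0865
scene slim 352 [ 526.5 -317.6] [101.3  23.6] 2.7 zmed 0.0597
scene rackall 1967 [ 520. -258.] [176.7 195.7] 3.0 zmed 0.0252
scene stack 476 [606.3 227.5] [105.6  71.4] 3.4 zmed 0.1097
scene short 266 [ 530.7 -252.8] [84.5 70.3] 59.2 zmed 0.0593
scene large 402 [ 516.  -197.7] [132.  24.] 3.3 zmed 0.0835
```

```bash
cat >> h.py <<'E'
def plan(pos,yaw,roll=180,pitch=0):
    s=telemetry.sense();R0=R.from_euler('xyz',s["tcp_rot"],degrees=True);R1=R.from_euler('xyz',[roll,pitch,yaw],degrees=True)
    t=(R0.inv()*R1).as_rotvec(degrees=True);d=R0.inv().apply(np.array(pos)-s["ee_pos"])*100
    print('t',round(s["time"],2),'pos',s["ee_pos"].round(4),'rot',s["tcp_rot"].round(2),'j',s["joint_positions"].round(0),'F',s["contact_force"].round(1),'w',round(s["width"],4))
    print('  turn',t.round(2),'shift cm',d.round(2))
E
python3 -c "
from h import *
print(np.array(eyes.camera_model('wrist')['hand_eye']).round(3),env.tip_reach)
plan((.5,-.3,.24),182.6)"
```

```text
[[ 0.    -0.949 -0.315  0.081]
 [ 1.     0.     0.001  0.   ]
 [-0.001 -0.315  0.949 -0.167]
 [ 0.     0.     0.     1.   ]] 0.011
t 0.9 pos [0.128  0.5349 0.2069] rot [180.     0.   166.55] j [77.  5. 10. 95. -0. 90.] F [0.6 0.1 0.3] w 0.0857
  turn [  0.     0.   -16.05] shift cm [-55.61 -72.54  -3.31]
```

Call:
step_arm([
  [[0, 0, -16, -55.6, -72.5, -3.4, -1], [0, 0, -16, -55.6, -72.5, -3.4, -1], [0, 0, -16, -55.6, -72.5, -3.4, -1], [0, 0, -16, -55.6, -72.5, -3.4, -1], [0, 0, -16, -55.6, -72.5, -3.4, -1]],
])

```text
time: 1.4
ee_pos: [0.2299, 0.305, 0.2163]
tcp_rot: [180.0, 0.0, -177.4]
contact_force: [0.3, 1.1, 0.7]
width: 0.0853
```

Call:
step_arm([
  [[0, 0, 0, -24.2, -61.7, -2.4, -1], [0, 0, 0, -24.2, -61.7, -2.4, -1], [0, 0, 0, -24.2, -61.7, -2.4, -1], [0, 0, 0, -24.2, -61.7, -2.4, -1], [0, 0, 0, -24.2, -61.7, -2.4, -1]],
])

```text
time: 1.9
ee_pos: [0.3314, 0.0765, 0.2256]
tcp_rot: [180.0, 0.1, -177.4]
contact_force: [2.1, 1.0, 0.8]
width: 0.0852
```

Call:
step_arm([
  [[0, 0, 0, -15, -38.5, -1.5, -1], [0, 0, 0, -15, -38.5, -1.5, -1], [0, 0, 0, -15, -38.5, -1.5, -1], [0, 0, 0, -15, -38.5, -1.5, -1], [0, 0, 0, -15, -38.5, -1.5, -1]],
])

```text
time: 2.4
ee_pos: [0.4324, -0.1525, 0.2348]
tcp_rot: [180.0, 0.2, -177.4]
contact_force: [0.6, 1.6, 0.2]
width: 0.0854
```

```bash
python3 -c "
from h import *
plan((.5,-.3,.24),182.6)"
```

```text
t 2.4 pos [ 0.4324 -0.1525  0.2348] rot [ 1.7997e+02  1.7000e-01 -1.7743e+02] j [-19.  -7.   1.  98.   0. -22.] F [0.6 1.6 0.2] w 0.0854
  turn [ 0.03  0.17 -0.03] shift cm [ -6.09 -15.04  -0.51]
```

Also set the gripper to about a 38 mm opening.

Call:
step_arm([
  [[0, 0, 0, -6.1, -15, -0.5, 0.1], [0, 0, 0, -6.1, -15, -0.5, 0.1], [0, 0, 0, -6.1, -15, -0.5, 0.1], [0, 0, 0, -6.1, -15, -0.5, 0.1], [0, 0, 0, -6.1, -15, -0.5, 0.1]],
])

```text
time: 2.9
ee_pos: [0.5003, -0.3015, 0.2384]
tcp_rot: [179.9, 0.1, -177.6]
contact_force: [-0.1, 1.0, -0.3]
width: 0.0384
```

```bash
cat > w.py <<'E'
import sys
from h import *
im,d,c,K,T=look("wrist"); save(im,sys.argv[1])
np.savez('wrist.npz',im=im,d=d,c=c)
for nm in("slim_c","short_c"):
    for q in models.spot_point("wrist",nm)[:2]: print(nm,np.round(q["xy"],1),round(q["confidence"],2))
m=(c[...,2]>.052)&(c[...,2]<.07)&(c[...,0]>.44)&(c[...,0]<.6)&(c[...,1]<-.285)&(c[...,1]>-.34)&(d>0)
p=c[m];rc=cv2.minAreaRect((p[:,:2]*1000).astype(np.float32)); print(len(p),rc,np.median(p,0))
# fit by top-face edges percentiles
q=p[np.abs(p[:,2]-np.median(p[:,2]))<.004]; rc=cv2.minAreaRect((q[:,:2]*1000).astype(np.float32)); print(len(q),rc)
plan((.524,-.314,.24),182.6)
E
python3 w.py w1.png
```

```text
slim_c [294.5 225. ] 0.8
short_c [353.5 227.9] 0.66
2671 ((523.3660278320312, -316.8654479980469), (101.90682983398438, 22.515527725219727), 2.5891528129577637) [ 0.51850119 -0.31680013  0.06220521]
2588 ((523.4281616210938, -317.3411560058594), (101.81979370117188, 21.979368209838867), 2.1906838417053223)
t 3.05 pos [ 0.4998 -0.2988  0.2402] rot [ 1.7996e+02  1.7000e-01 -1.7741e+02] j [-31.  10.  20.  99.   0. -34.] F [-0.3  0.3  0.8] w 0.0387
  turn [ 0.04  0.17 -0.01] shift cm [-2.35 -1.63  0.02]
```

View pics/w1.png

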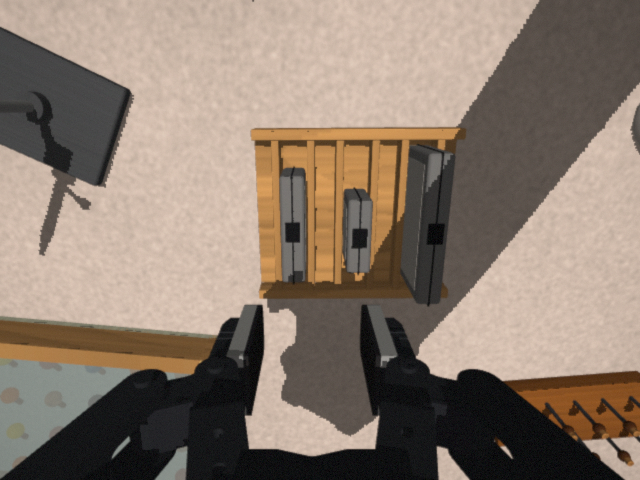

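The wrist view shows slim at (293,225), with short at (358,230) and large at (430,225). The fingers are at the bottom and all is clear. I'll move above slim and re-measure once settled.

Call:
step_arm([
  [[0, 0, 0, -2.2, -1.8, 7, 0.1], [0, 0, 0, -2.2, -1.8, 7, 0.1], [0, 0, 0, -2.2, -1.8, 7, 0.1], [0, 0, 0, -2.2, -1.8, 7, 0.1], [0, 0, 0, -2.2, -1.8, 7, 0.1]],
])

```text
time: 3.55
ee_pos: [0.523, -0.3153, 0.1728]
tcp_rot: [-179.9, 0.3, -177.4]
contact_force: [0.5, -0.2, 0.2]
width: 0.0388
```

```bash
sed -i 's/(.524,-.314,.24)/(.5235,-.316,.045)/' w.py; python3 w.py w2.png
```

```text
slim_c [306.3 219.3] 0.76
short_c [383.3 224. ] 0.81
short_c [616.8 426.3] 0.65
4070 ((523.0743408203125, -317.1210632324219), (101.15198516845703, 22.80085563659668), 2.2710437774658203) [ 0.51756612 -0.31713415  0.06222488]
3994 ((523.0720825195312, -317.053955078125), (101.1473617553711, 21.99786949157715), 2.6876909732818604)
t 3.7 pos [ 0.5231 -0.3157  0.1721] rot [-179.96    0.3  -177.39] j [-31.  13.  15.  92.   0. -34.] F [-0.7 -0.3 -0.3] w 0.0383
  turn [-0.04  0.3   0.01] shift cm [ 0.02 -0.02 12.71]
```

Call:
step_arm([
  [[0, 0.3, 0, 0, -0.1, 4, 0.1], [0, 0.3, 0, 0, -0.1, 8, 0.1], [0, 0.3, 0, 0, -0.1, 11, 0.1], [0, 0.3, 0, 0, -0.1, 12.7, 0.1], [0, 0.3, 0, 0, -0.1, 12.7, 0.1]],
], newtons=60)

```text
time: 4.2
ee_pos: [0.5225, -0.316, 0.043]
tcp_rot: [179.9, -0.2, -177.4]
contact_force: [1.0, -0.2, -0.9]
width: 0.0385
```

Call:
step_arm([
  [[0, 0, 0, 0, 0, 0, 1], [0, 0, 0, 0, 0, 0, 1], [0, 0, 0, 0, 0, 0, 1], [0, 0, 0, 0, 0, 0, 1]],
])

```text
time: 4.6
ee_pos: [0.523, -0.3163, 0.044]
tcp_rot: [180.0, -0.1, -177.4]
contact_force: [-0.9, -0.5, -0.3]
width: 0.0003
```

```bash
python3 -c "
from h import *
im,d,c,K,T=look('wrist'); save(im,'w3.png')
plan((.5235,-.317,.045),182.6)"
```

```text
t 4.65 pos [ 0.5229 -0.3163  0.0438] rot [ 1.7996e+02 -1.2000e-01 -1.7740e+02] j [-31.  13.   1.  78.  -0. -34.] F [ 0.  -0.9  0.3] w -0.0
  turn [ 0.04 -0.12  0.  ] shift cm [-0.06 -0.08 -0.12]
```

View pics/w3.png

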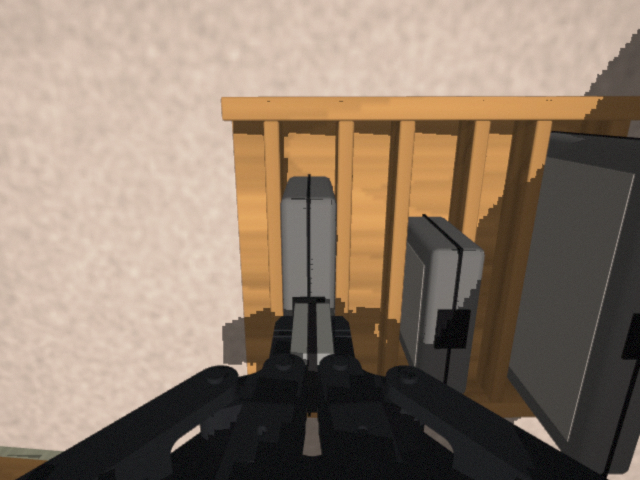

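```bash
python3 -c "
from h import *
im,d,c,K,T=look('wrist'); print(K)
for u,v in((310,250),(310,290),(300,320),(312,320),(325,320),(300,350),(312,350),(325,350),(312,303),(290,340),(340,340),(260,210),(312,430)): print(u,v,d[v,u].round(3),c[v,u].round(4),im[v,u])
im=im[280:440,220:420]; save(cv2.resize(im,None,fx=4,fy=3.7,interpolation=cv2.INTER_CUBIC),'w4.png')"
```

```text
[[401.15777966   0.         311.65615243]
 [  0.         401.15777966 243.29347188]
 [  0.           0.           1.        ]]
310 250 0.157 [ 0.4938 -0.3177  0.0627] [113 109 108]
310 290 0.164 [ 0.5115 -0.3169  0.0614] [90 89 86]
300 320 0.142 [ 0.5122 -0.3204  0.0853] [98 97 91]
312 320 0.141 [ 0.5118 -0.3161  0.0856] [22 22 23]
325 320 0.142 [ 0.5119 -0.3115  0.0851] [100  97  95]
300 350 0.122 [ 0.5114 -0.3199  0.1052] [99 97 93]
312 350 0.123 [ 0.5114 -0.3162  0.1049] [22 18 25]
325 350 0.123 [ 0.5115 -0.3122  0.1045] [97 95 90]
312 303 0.155 [ 0.5122 -0.3161  0.0716] [16 15 16]
290 340 0.136 [ 0.5157 -0.3234  0.0928] [33 32 33]
340 340 0.136 [ 0.5154 -0.3065  0.0921] [15 17 13]
260 210 0.211 [ 0.4927 -0.3442  0.0051] [219 158  93]
312 430 0.262 [ 0.6395 -0.31    0.0009] [91 82 76]
```

View pics/w4.png

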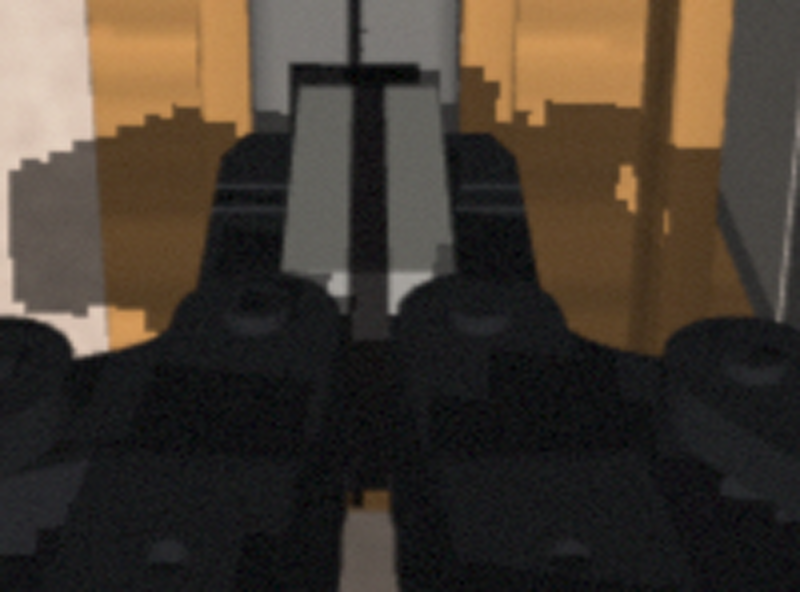

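```bash
python3 -c "
from h import *
im,d,c,K,T=look('scene'); c0=np.load('scene.npz')['c']
m=(np.abs(c[...,0]-.523)<.05)&(np.abs(c[...,1]+.316)<.07)&(c[...,2]>.02)&(np.linalg.norm(c-c0,axis=-1)>.03)
p=c[m]; print(len(p))
for z in np.arange(.03,.2,.01):
    q=p[(p[:,2]>=z)&(p[:,2]<z+.01)]
    if len(q): print(round(z,3),len(q),q.min(0).round(3),q.max(0).round(3))
# tip: lowest changed points in image
v,u=np.nonzero(m); i=np.argsort(p[:,2])[:5]; print(np.c_[u,v][i],p[i].round(3))
v0,u0=240,230
save(cv2.resize(im[170:330,150:350],None,fx=4,fy=3.7,interpolation=cv2.INTER_CUBIC),'s2.png')"
```

```text
8869
0.04 1 [ 0.524 -0.327  0.046] [ 0.524 -0.327  0.046]
0.05 1 [ 0.55  -0.309  0.058] [ 0.55  -0.309  0.058]
0.07 8 [ 0.528 -0.312  0.07 ] [ 0.537 -0.302  0.08 ]
0.08 33 [ 0.52 -0.33  0.08] [ 0.537 -0.302  0.09 ]
0.09 40 [ 0.521 -0.329  0.09 ] [ 0.538 -0.302  0.1  ]
0.1 27 [ 0.529 -0.342  0.1  ] [ 0.538 -0.293  0.11 ]
0.11 90 [ 0.514 -0.348  0.11 ] [ 0.54  -0.281  0.12 ]
0.12 110 [ 0.513 -0.356  0.12 ] [ 0.539 -0.273  0.13 ]
0.13 118 [ 0.516 -0.364  0.13 ] [ 0.543 -0.264  0.14 ]
0.14 108 [ 0.52  -0.374  0.14 ] [ 0.543 -0.258  0.15 ]
0.15 193 [ 0.509 -0.377  0.15 ] [ 0.544 -0.253  0.16 ]
0.16 168 [ 0.512 -0.376  0.16 ] [ 0.546 -0.258  0.17 ]
0.17 97 [ 0.519 -0.359  0.17 ] [ 0.546 -0.273  0.18 ]
0.18 35 [ 0.517 -0.355  0.18 ] [ 0.539 -0.278  0.189]
0.19 60 [ 0.516 -0.354  0.19 ] [ 0.562 -0.284  0.2  ]
[[219 296]
 [231 309]
 [250 293]
 [222 291]
 [234 290]] [[ 0.513 -0.333  0.023]
 [ 0.569 -0.335  0.027]
 [ 0.559 -0.274  0.028]
 [ 0.524 -0.327  0.046]
 [ 0.55  -0.309  0.058]]
```

View pics/s2.png

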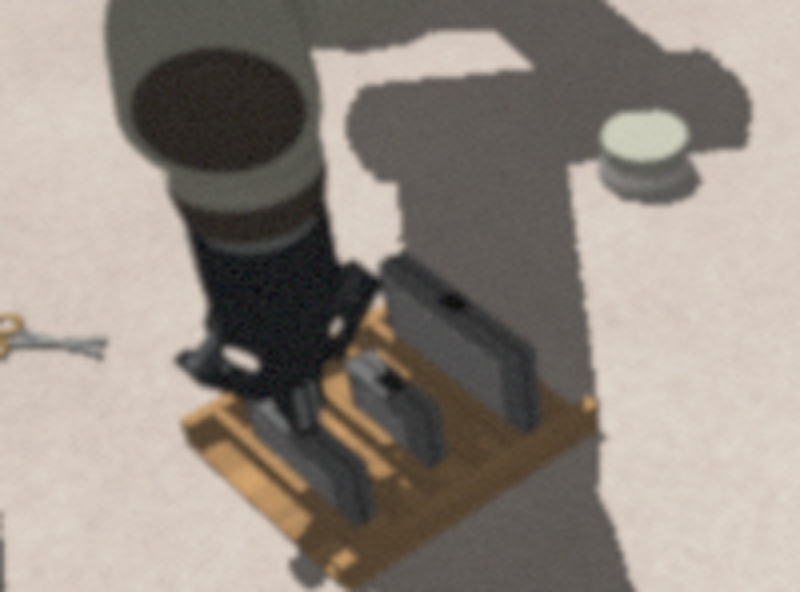

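The wrist depth and the scene camera agree: the fingertips stand at z≈0.072 with the reported TCP at 0.044. So the real tips are about 28 mm behind the TCP, not 11 mm ahead, an offset of about 39 mm along the tool. The fingers closed above the box without touching it. I'll use the measured tip from here: open, then go 38 mm lower.

Call:
step_arm([
  [[0, 0, 0, 0, -0.05, 0, 0.1], [0, 0, 0, 0, -0.05, 0, 0.1], [0, 0, 0, 0, -0.05, 0, 0.1], [0, 0, 0, 0, -0.05, 1.0, 0.1], [0, 0, 0, 0, -0.05, 1.5, 0.1]],
])

```text
time: 5.25
ee_pos: [0.5223, -0.3164, 0.0271]
tcp_rot: [179.9, -0.2, -177.4]
contact_force: [0.5, -0.0, 0.1]
width: 0.0385
```

Call:
step_arm([
  [[0, 0, 0, 0, 0, 0.8, 0.1], [0, 0, 0, 0, 0, 1.5, 0.1], [0, 0, 0, 0, 0, 2.2, 0.1], [0, 0, 0, 0, 0, 2.2, 0.1]],
])

```text
time: 5.65
ee_pos: [0.5216, -0.316, 0.0036]
tcp_rot: [179.8, -0.3, -177.4]
contact_force: [-0.0, 0.9, 0.3]
width: 0.0385
```

Call:
step_arm([
  [[0, 0, 0, 0, 0, 0, 1], [0, 0, 0, 0, 0, 0, 1], [0, 0, 0, 0, 0, 0, 1]],
])

```text
time: 5.95
ee_pos: [0.5217, -0.3161, 0.0039]
tcp_rot: [179.9, -0.3, -177.4]
contact_force: [0.6, -0.4, -0.4]
width: 0.0213
```

Call:
step_arm([
  [[0, 0, 0, 0, 0, -3, 1], [0, 0, 0, 0, 0, -6.5, 1], [0, 0, 0, 0, 0, -10.5, 1], [0, 0, 0, 0, 0, -14, 1], [0, 0, 0, 0, 0, -16, 1]],
])

```text
time: 6.45
ee_pos: [0.5231, -0.3167, 0.1675]
tcp_rot: [180.0, -0.1, -177.4]
contact_force: [0.0, 0.2, -0.8]
width: 0.0213
```

Call:
step_arm([
  [[0, 0, 0, -0.8, 4, 0, 1], [0, 0, 0, -1.6, 9, 0, 1], [0, 0, 0, -2.4, 14, 0, 1], [0, 0, 0, -3.4, 19, 0, 1], [0, 0, 0, -4.2, 24, 0, 1]],
])

```text
time: 6.95
ee_pos: [0.5538, -0.0761, 0.1677]
tcp_rot: [180.0, -0.1, -177.4]
contact_force: [-0.4, -1.4, -1.3]
width: 0.0214
```

Call:
step_arm([
  [[8, 0, 0, -0.5, 3, 0, 1], [16, 0, 0, -0.9, 5.3, 0, 1], [24, 0, 0, -0.9, 5.3, 0, 1], [32, 0, 0, -0.9, 5.3, 0, 1], [40, 0, 0, -0.9, 5.3, 0, 1]],
])

```text
time: 7.45
ee_pos: [0.561, -0.0217, 0.1691]
tcp_rot: [-139.8, 0.1, -177.3]
contact_force: [-0.5, -0.0, -2.2]
width: 0.0214
```

```bash
python3 -c "
from h import *
from h import R
s=telemetry.sense(); Rm=R.from_euler('xyz',s['tcp_rot'],degrees=True).as_matrix(); print(Rm.round(3)); 
im,d,c,K,T=look('scene'); q=models.spot_point('scene','slim_c'); print([(x['xy'],x['confidence']) for x in q])
plan((.56,-.02,.012),182.6)
save(cv2.resize(im[120:320,200:450],None,fx=3,fy=3,interpolation=cv2.INTER_CUBIC),'s3.png')"
```

```text
[[-0.999 -0.034  0.032]
 [-0.047  0.763 -0.645]
 [-0.002 -0.646 -0.763]]
[([337.8, 193.7], 0.58), ([251.3, 287.2], 0.45), ([264.3, 263.1], 0.2)]
t 7.55 pos [ 0.5597 -0.0204  0.1648] rot [-139.81   -0.37 -177.18] j [ 18.  13.   6.  96. -38.  20.] F [ 0.3  0.5 -1. ] w 0.0213
  turn [-40.19  -0.27   0.34] shift cm [-0.13  9.89 11.64]
```

View pics/s3.png

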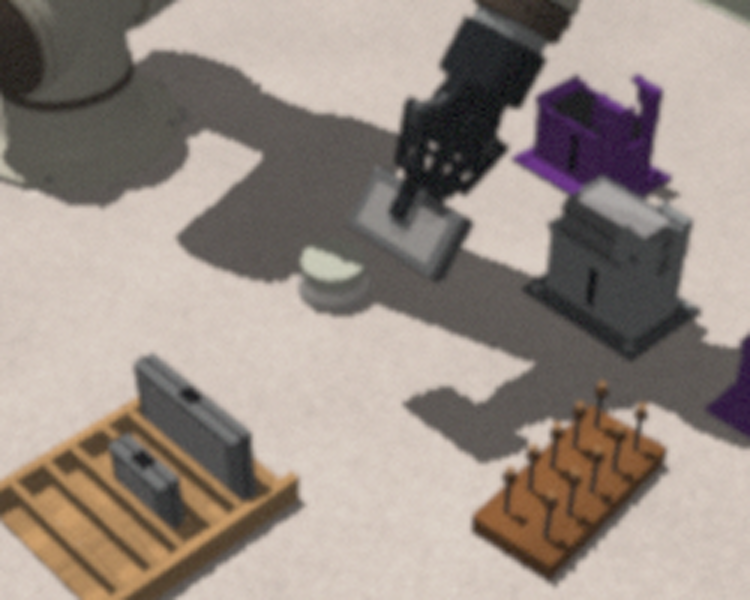

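The box is gripped and tilted 40°, at (410,220) in the crop, with clear table below. I'll lower it.

Call:
step_arm([
  [[0, 0, 0, 0, 2.5, 3, 1], [0, 0, 0, 0, 5, 6, 1], [0, 0, 0, 0, 7, 8.3, 1], [0, 0, 0, 0, 8.5, 10, 1], [0, 0, 0, 0, 9, 10.6, 1]],
])

```text
time: 8.05
ee_pos: [0.5579, -0.0208, 0.0238]
tcp_rot: [-139.9, -0.5, -177.2]
contact_force: [0.7, -0.6, -1.2]
width: 0.0211
```

```bash
python3 -c "
from h import *
plan((.56,-.02,.01),-177.2,-139.8,-.3)
for n in('scene','top'):
    im,d,c,K,T=look(n); o=models.outline_of(n,'slim_c')
    for q in o[:2]:
        p=c[q['pixels']]; print(n,round(q['confidence'],2),np.percentile(p,1,axis=0).round(3),np.percentile(p,99,axis=0).round(3))"
```

```text
t 8.05 pos [ 0.5579 -0.0208  0.0238] rot [-139.93   -0.52 -177.24] j [ 18.  16.  -6.  81. -38.  19.] F [ 0.7 -0.6 -1.2] w 0.0211
  turn [ 0.13 -0.2   0.11] shift cm [-0.23  0.94  1.01]
scene 0.57 [ 0.514 -0.026  0.03 ] [0.611 0.016 0.073]
scene 0.23 [ 0.496 -0.27   0.015] [ 0.566 -0.246  0.066]
top 0.82 [ 0.51  -0.023  0.036] [0.609 0.027 0.082]
```

Call:
step_arm([
  [[0, 0, 0, 0, 0.5, 0.6, 1], [0, 0, 0, 0, 0.9, 1.1, 1], [0, 0, 0, 0, 0.9, 1.1, 1]],
])

```text
time: 8.55
ee_pos: [0.5593, -0.0205, 0.0124]
tcp_rot: [-139.9, -0.3, -177.2]
contact_force: [0.4, 0.3, -1.2]
width: 0.0214
```

Call:
step_arm([
  [[0, 0, 0, 0, 0.1, 0.12, 1], [0, 0, 0, 0, 0.2, 0.25, 1], [0, 0, 0, 0, 0.2, 0.25, 1]],
])

```text
time: 8.85
ee_pos: [0.5591, -0.0205, 0.009]
tcp_rot: [-139.9, -0.3, -177.2]
contact_force: [-0.2, -0.1, 0.1]
width: 0.0211
```

The box weight has left the force reading, so it touches the table. Open partly and withdraw along the tool.

Call:
step_arm([
  [[0, 0, 0, 0, 0, 0, 0.05], [0, 0, 0, 0, 0, 0, 0.05], [0, 0, 0, 0, 0, 0, 0.05], [0, 0, 0, 0, 0, -1.5, 0.05], [0, 0, 0, 0, 0, -3, 0.05]],
])

```text
time: 9.35
ee_pos: [0.558, -0.0013, 0.0321]
tcp_rot: [-139.9, -0.3, -177.2]
contact_force: [0.2, -0.5, 0.7]
width: 0.0405
```

Call:
step_arm([
  [[0, 0, 0, 0, 0, -3, 0.05], [0, 0, 0, 0, 0, -6, 0.05], [0, 0, 0, 0, 0, -10, 0.05], [0, 0, 0, 0, 0, -12, 0.05]],
])

```text
time: 9.75
ee_pos: [0.5554, 0.0777, 0.1264]
tcp_rot: [-139.9, -0.2, -177.2]
contact_force: [0.4, 0.2, -0.8]
width: 0.0403
```

Call:
step_arm([
  [[-8, 0, 0, 0, 0, -2, -1], [-16, 0, 0, 0, 0, -4, -1], [-24, 0, 0, 0, 0, -4, -1], [-32, 0, 0, 0, 0, -4, -1], [-40, 0, 0, 0, 0, -4, -1]],
])

```text
time: 10.25
ee_pos: [0.5548, 0.1039, 0.1588]
tcp_rot: [179.8, 0.0, -177.1]
contact_force: [0.4, -0.7, -0.5]
width: 0.0851
```

```bash
cat > b.py <<'E'
from h import *
import sys
def rect(c,ctr,r,z0,z1):
    m=(np.hypot(c[...,0]-ctr[0],c[...,1]-ctr[1])<r)&(c[...,2]>z0)&(c[...,2]<z1); p=c[m]
    if len(p)<20: return len(p)
    rc=cv2.minAreaRect((p[:,:2]*1000).astype(np.float32)); return len(p),np.round(rc[0],1),np.round(rc[1],1),round(rc[2],2),np.median(p[:,2]).round(4)
E
python3 -c "
from b import *
for n in('scene','top'):
    im,d,c,K,T=look(n)
    o=models.outline_of(n,'slim_c')
    for q in o[:1]:
        p=c[q['pixels']]; print(n,round(q['confidence'],2),np.percentile(p,2,axis=0).round(3),np.percentile(p,98,axis=0).round(3))
    print(rect(c,(.56,.01),.09,.012,.035))
plan((.56,.01,.2),182.6)"
```

```text
scene 0.61 [ 0.512 -0.011 -0.002] [0.612 0.047 0.024]
(584, array([561.2,  19.5]), array([104.5,  59.8]), 2.25, np.float64(0.0198))
top 0.81 [ 0.51  -0.005  0.01 ] [0.607 0.052 0.028]
(865, array([559.2,  23.6]), array([100.7,  57.6]), 3.49, np.float64(0.0229))
t 10.45 pos [0.5543 0.1023 0.1573] rot [-179.79   -0.18 -177.3 ] j [11.  6.  6. 90. -0.  8.] F [ 0.3  0.1 -0.1] w 0.0852
  turn [-0.21 -0.18  0.1 ] shift cm [-0.12 -9.27 -4.23]
```

Call:
step_arm([
  [[0, 0, 0, -0.3, 2, -3, -1], [0, 0, 0, -0.6, 5, -6, -1], [0, 0, 0, -1.2, 9, -8.3, -1], [0, 0, 0, -1.2, 12.8, -8.3, -1], [0, 0, 0, -1.2, 12.8, -8.3, -1]],
])

```text
time: 10.95
ee_pos: [0.5599, 0.2362, 0.239]
tcp_rot: [-179.7, -0.2, -177.0]
contact_force: [-0.3, 0.5, -1.1]
width: 0.0856
```

Call:
step_arm([
  [[0, 0, 0, 0, 0, 0, -1]],
])

```text
time: 11.05
ee_pos: [0.5594, 0.2377, 0.2382]
tcp_rot: [-179.6, -0.3, -176.8]
contact_force: [0.5, -0.1, 0.2]
width: 0.0857
```

```bash
python3 -c "
from b import *
im,d,c,K,T=look('wrist'); save(im,'d1.png'); np.savez('d1.npz',c=c,im=im,d=d,K=K,T=T)
for nm in('lips','fence','stack_top_c','top_place'): print(nm,[(np.round(x['xy'],1),round(x['confidence'],2),c[int(x['xy'][1]),int(x['xy'][0])].round(4)) for x in models.spot_point('wrist',nm)[:2]])
for z0,z1 in((.106,.1145),(.1145,.13),(.07,.085)): print(z0,rect(c,(.6,.232),.085,z0,z1))
plan((.56,.022,.2),182.6)"
```

```text
lips [(array([519. , 113.2]), 0.65, array([0.4705, 0.398 , 0.0679]))]
fence [(array([300.9, 188.9]), 0.9, array([0.5442, 0.2257, 0.049 ])), (array([299.3, 411.5]), 0.81, array([0.7615, 0.236 , 0.079 ]))]
stack_top_c [(array([300.5, 269.6]), 0.73, array([0.5963, 0.2304, 0.1132]))]
top_place [(array([519.8,  64.9]), 0.94, array([0.4349, 0.3902, 0.068 ]))]
0.106 (8113, array([603.2, 230.2]), array([105. ,  73.1]), 1.44, np.float64(0.1125))
0.1145 (1049, array([607.9, 230.3]), array([94.6, 66.3]), 1.14, np.float64(0.1156))
0.07 (1218, array([585.6, 229.7]), array([91.9, 66.1]), 1.36, np.float64(0.0768))
t 11.3 pos [0.5598 0.2356 0.2389] rot [-179.66   -0.22 -177.02] j [ 23.  15.  25. 100.  -0.  20.] F [ 0.4 -0.1 -0.3] w 0.0853
  turn [-0.34 -0.21  0.38] shift cm [  1.08 -21.31   4.02]
```

View pics/d1.png

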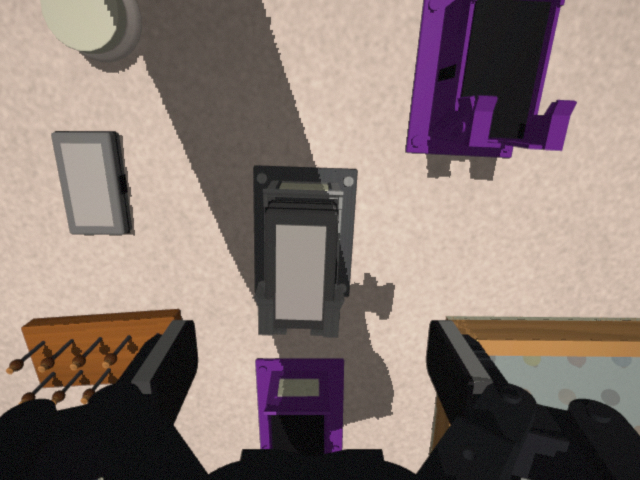

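The wrist view shows the stack at (300,270) with the open front at the top of the image and lips at the bottom (300,325). The slim box lies flat at (95,183), clear of everything.

```bash
python3 -c "
from b import *
c=np.load('d1.npz')['c']; d=np.load('d1.npz')['d']
m=(np.hypot(c[...,0]-.6,c[...,1]-.232)<.1)&(d>0); p=c[m]
t=p[(p[:,2]>.108)&(p[:,2]<.1145)]
X=[];Y=[]
for x in np.arange(.54,.67,.006):
    q=t[(t[:,0]>=x)&(t[:,0]<x+.006)]
    if len(q)>10:
        lo,hi=np.percentile(q[:,1],[1,99]); print(round(x,3),len(q),lo.round(4),hi.round(4),((lo+hi)/2).round(4),q[:,2].mean().round(4))
        if .56<x<.612: X.append(x+.003);Y.append((lo+hi)/2)
f=np.polyfit(X,Y,1); print('yaw',np.degrees(np.arctan(f[0])),'y at .6',np.polyval(f,.6))
print('front edge',np.percentile(t[np.abs(t[:,1]-.23)<.015][:,0],[.5,1,2]))
h=p[p[:,2]>.1145]; print('high',np.percentile(h,[1,50,99],axis=0).round(4))
for s,e in((.19,.222),(.222,.238),(.238,.27)):
    q=h[(h[:,1]>s)&(h[:,1]<e)]
    if len(q): print(s,len(q),np.percentile(q,[2,50,98],axis=0).round(4).tolist())
b=c[(np.abs(c[...,2]-.004)<.0035)&(np.hypot(c[...,0]-.6,c[...,1]-.232)<.11)&(np.load('d1.npz')['im'].max(-1)<110)]
print('base',cv2.minAreaRect((b[:,:2]*1000).astype(np.float32)))
# slim box on table
print('slim',rect(c,(.56,.022),.09,.014,.03))
"
```

```text
0.546 154 0.205 0.2547 0.2298 0.1102
0.552 590 0.2022 0.2563 0.2293 0.1121
0.558 557 0.202 0.2568 0.2294 0.1124
0.564 541 0.2022 0.2564 0.2293 0.1126
0.57 534 0.2023 0.2569 0.2296 0.1125
0.576 522 0.2026 0.2567 0.2297 0.1126
0.582 507 0.2025 0.257 0.2298 0.1125
0.588 513 0.2026 0.2577 0.2302 0.1124
0.594 495 0.2028 0.2583 0.2305 0.1124
0.6 494 0.2028 0.2578 0.2303 0.1125
0.606 472 0.203 0.2577 0.2303 0.1125
0.612 469 0.2031 0.2577 0.2304 0.1125
0.618 489 0.1952 0.2662 0.2307 0.1123
0.624 367 0.1954 0.265 0.2302 0.1126
0.63 361 0.2027 0.2591 0.2309 0.1128
0.636 336 0.2023 0.2598 0.2311 0.1127
0.642 349 0.2028 0.2591 0.231 0.1124
0.648 244 0.2013 0.2607 0.231 0.1121
0.654 40 0.2029 0.2559 0.2294 0.1132
yaw 1.5495420024306679 y at .6 0.23028030198814664
front edge [0.55108621 0.55139059 0.551968  ]
high [[0.5403 0.1694 0.1155]
 [0.5495 0.2419 0.3301]
 [0.639  0.3087 0.349 ]]
0.19 10894 [[0.5435, 0.1905, 0.1155], [0.5501, 0.197, 0.3292], [0.6404, 0.2191, 0.3492]]
0.222 2182 [[0.5481, 0.2225, 0.3357], [0.5495, 0.2297, 0.3409], [0.5511, 0.2376, 0.3445]]
0.238 5477 [[0.5403, 0.2389, 0.1151], [0.5478, 0.2573, 0.3419], [0.6466, 0.2697, 0.3491]]
base ((602.4602661132812, 225.7675018310547), (218.9706573486328, 153.3197784423828), 22.56387710571289)
slim (6207, array([558.3,  21.4]), array([99.6, 57.9]), 2.8, np.float64(0.0221))
```

Call:
step_arm([
  [[-0.3, -0.2, 0.2, 0.4, -5, 0, -1], [-0.3, -0.2, 0.2, 0.8, -10, 0, -1], [-0.3, -0.2, 0.2, 1.2, -15, 2, -1], [-0.3, -0.2, 0.2, 1.5, -19, 4, -1], [-0.3, -0.2, 0.2, 1.5, -21.3, 7, -1]],
])

```text
time: 11.8
ee_pos: [0.5556, 0.0178, 0.171]
tcp_rot: [-179.9, 0.2, -177.4]
contact_force: [0.1, 0.6, 0.3]
width: 0.0857
```

Call:
step_arm([
  [[0, 0, 0, 0, 0, 3, -1], [0, 0, 0, 0, 0, 6, -1], [0, 0, 0, 0, 0, 8, -1], [0, 0, 0, 0, 0, 8, -1]],
])

```text
time: 12.2
ee_pos: [0.5539, 0.0166, 0.0882]
tcp_rot: [-179.9, -0.1, -177.5]
contact_force: [-0.4, 0.2, -0.5]
width: 0.0855
```

```bash
python3 -c "
from b import *
im,d,c,K,T=look('wrist')
print('slim',rect(c,(.56,.022),.09,.014,.03))
s=telemetry.sense()
f=c[(d>0)&(d<.3)&(np.abs(c[...,0]-s['ee_pos'][0])<.03)&(np.abs(c[...,1]-s['ee_pos'][1])<.075)&(c[...,2]>.04)&(c[...,2]<.3)]
print('finger z low',np.percentile(f[:,2],[.1,.5,1,5]).round(4),'y',f[f[:,2]<np.percentile(f[:,2],2)][:,1].min(),f[f[:,2]<np.percentile(f[:,2],2)][:,1].max())
plan((.5555,.0214,-.028),182.8)"
```

```text
slim (13651, array([558.1,  20.7]), array([99.8, 57.6]), 3.05, np.float64(0.0224))
finger z low [0.1266 0.1288 0.1308 0.1398] y -0.03768363950831716 0.07159246706369035
t 12.25 pos [0.5549 0.0169 0.0904] rot [-1.7990e+02  4.0000e-02 -1.7748e+02] j [ 2.  5. -3. 82. -0. -1.] F [0.4 0.3 0.8] w 0.0856
  turn [-0.1   0.04 -0.28] shift cm [-0.07  0.47 11.83]
```

Call:
step_arm([
  [[0, 0, -0.4, 0, 0.4, 4, -1], [0, 0, -0.4, 0, 0.4, 8, -1], [0, 0, -0.4, 0, 0.4, 10.5, -1], [0, 0, -0.4, 0, 0.4, 11.7, -1], [0, 0, -0.4, 0, 0.4, 11.7, -1]],
])

```text
time: 12.75
ee_pos: [0.5546, 0.0205, -0.0267]
tcp_rot: [-179.9, -0.0, -177.1]
contact_force: [-0.1, -0.3, 1.1]
width: 0.0859
```

Call:
step_arm([
  [[0, 0, 0, 0, 0, 0, 0], [0, 0, 0, 0, 0, 0, 0.5], [0, 0, 0, 0, 0, 0, 1], [0, 0, 0, 0, 0, 0, 1]],
], newtons=70)

```text
time: 13.15
ee_pos: [0.5562, 0.0206, -0.0242]
tcp_rot: [-179.9, 0.2, -177.1]
contact_force: [-0.4, -0.2, 7.2]
width: 0.0542
```

Call:
step_arm([
  [[0, 0, 0, 0, 0, -2.5, 1], [0, 0, 0, 0, 0, -6, 1], [0, 0, 0, 0, 0, -10, 1], [0, 0, 0, 0, 0, -14, 1], [0, 0, 0, 0, 0, -16.5, 1]],
])

```text
time: 13.65
ee_pos: [0.5565, 0.0209, 0.1453]
tcp_rot: [-179.9, 0.5, -177.1]
contact_force: [0.6, -0.2, -1.4]
width: 0.0544
```

Call:
step_arm([
  [[0, 0, 1.4, -0.4, 4, 0, 1], [0, 0, 1.4, -0.8, 8.5, 0, 1], [0, 0, 1.4, -1.2, 13.5, 0, 1], [0, 0, 1.4, -1.6, 18, 0, 1], [0, 0, 1.4, -1.8, 20.8, 0, 1]],
])

```text
time: 14.15
ee_pos: [0.5638, 0.2326, 0.1459]
tcp_rot: [-179.9, 0.5, -178.4]
contact_force: [-0.2, 0.6, -0.6]
width: 0.0545
```

Call:
step_arm([
  [[0, 0, 0, 0, 0, 0, 1]],
])

```text
time: 14.25
ee_pos: [0.5635, 0.2359, 0.1462]
tcp_rot: [-180.0, 0.6, -178.2]
contact_force: [-0.2, 0.1, -1.2]
width: 0.0545
```

```bash
cat > e.py <<'E'
from b import *
plan((.5635,.2294,.1008),181.5)
im,d,c,K,T=look('wrist'); save(im,'e1.png')
s=telemetry.sense()
t=c[(d>0)&(np.hypot(c[...,0]-s['ee_pos'][0],c[...,1]-s['ee_pos'][1])<.08)]
top=s['ee_pos'][2]+.0465
q=t[np.abs(t[:,2]-top)<.006]; print('held',len(q),np.percentile(q,[1,50,99],axis=0).round(4).tolist())
q=t[np.abs(t[:,2]-.112)<.004]; print('stack vis',len(q),np.percentile(q,[1,50,99],axis=0).round(4).tolist() if len(q) else 0)
for n in('top','scene'):
    im,d,c,K,T=look(n)
    m=(np.hypot(c[...,0]-s['ee_pos'][0]-.002,c[...,1]-s['ee_pos'][1])<.08)&(np.abs(c[...,2]-top)<.008); q=c[m]
    print(n,len(q),np.percentile(q,[1,50,99],axis=0).round(4).tolist() if len(q) else 0)
E
python3 e.py
```

```text
t 14.25 pos [0.5635 0.2359 0.1462] rot [-179.99    0.56 -178.19] j [23. 12. 11. 89. -0. 21.] F [-0.2  0.1 -1.2] w 0.0545
  turn [-0.01  0.56  0.31] shift cm [ 0.07 -0.65  4.54]
held 38083 [[0.5159, 0.2041, 0.1886], [0.5533, 0.2362, 0.1928], [0.6043, 0.2679, 0.197]]
stack vis 0 0
top 579 [[0.5173, 0.2086, 0.1852], [0.5417, 0.2293, 0.1935], [0.6162, 0.2622, 0.1985]]
scene 412 [[0.5231, 0.1928, 0.1854], [0.5811, 0.2322, 0.1912], [0.6188, 0.266, 0.2]]
```

Call:
step_arm([
  [[0, 0.6, 0.3, 0.1, -0.6, 1, 1], [0, 0.6, 0.3, 0.1, -0.6, 2, 1], [0, 0.6, 0.3, 0.1, -0.6, 3, 1], [0, 0.6, 0.3, 0.1, -0.6, 4, 1], [0, 0.6, 0.3, 0.1, -0.6, 4.4, 1]],
])

```text
time: 14.9
ee_pos: [0.5629, 0.2257, 0.1006]
tcp_rot: [-179.9, -0.1, -178.7]
contact_force: [-0.6, 0.7, -1.1]
width: 0.0547
```

```bash
sed -i 's/e1.png/e2.png/' e.py; python3 e.py
```

```text
t 14.9 pos [0.5629 0.2257 0.1006] rot [-1.7991e+02 -1.3000e-01 -1.7871e+02] j [22. 12.  6. 84. -0. 21.] F [-0.6  0.7 -1.1] w 0.0547
  turn [-0.09 -0.13 -0.21] shift cm [-0.06  0.36 -0.02]
held 38150 [[0.5158, 0.1942, 0.1429], [0.5531, 0.2261, 0.1473], [0.6042, 0.2578, 0.151]]
stack vis 119 [[0.6204, 0.2624, 0.1083], [0.6224, 0.2645, 0.1118], [0.6334, 0.2669, 0.1159]]
top 522 [[0.5168, 0.1981, 0.1403], [0.5409, 0.2205, 0.1476], [0.6169, 0.2538, 0.1529]]
scene 408 [[0.5255, 0.1856, 0.1395], [0.5824, 0.2245, 0.1458], [0.619, 0.2576, 0.1538]]
```

Call:
step_arm([
  [[0, 0, -0.2, 0, 0.3, 0, 1], [0, 0, -0.2, 0, 0.3, 0, 1], [0, 0, -0.2, 0, 0.3, 0, 1]],
])

```text
time: 15.35
ee_pos: [0.5634, 0.2295, 0.1026]
tcp_rot: [-179.9, -0.0, -178.5]
contact_force: [-0.4, 0.0, -0.8]
width: 0.0547
```

Call:
step_arm([
  [[0, 0, 0, 0, 0, 0, 1]],
])

```text
time: 15.45
ee_pos: [0.5635, 0.2296, 0.1028]
tcp_rot: [-179.9, 0.0, -178.5]
contact_force: [-0.1, -0.0, -1.4]
width: 0.0545
```

Good. Press down to a box top of about 107 mm (ee z ≈ 0.061), i.e. 4.2 cm.

Call:
step_arm([
  [[0, 0, 0, 0, 0, 0.7, 1], [0, 0, 0, 0, 0, 1.3, 1], [0, 0, 0, 0, 0, 1.8, 1], [0, 0, 0, 0, 0, 2.3, 1], [0, 0, 0, 0, 0, 2.8, 1]],
])

```text
time: 15.95
ee_pos: [0.5634, 0.2296, 0.0748]
tcp_rot: [-180.0, 0.0, -178.5]
contact_force: [-3.0, -0.7, 5.9]
width: 0.0545
```

Call:
step_arm([
  [[0, 0, 0, 0, 0, 0.5, 1], [0, 0, 0, 0, 0, 1.0, 1], [0, 0, 0, 0, 0, 1.4, 1], [0, 0, 0, 0, 0, 1.4, 1], [0, 0, 0, 0, 0, 1.4, 1]],
])

```text
time: 16.45
ee_pos: [0.5634, 0.2296, 0.0613]
tcp_rot: [-180.0, 0.0, -178.5]
contact_force: [-3.5, -1.1, 6.8]
width: 0.0543
```

```bash
sed -i 's/e2.png/e3.png/;s/(.5635,.2294,.1008)/(.5975,.2303,.061)/' e.py; python3 e.py
```

```text
t 16.45 pos [0.5634 0.2296 0.0613] rot [-1.7997e+02  4.0000e-02 -1.7845e+02] j [22. 13.  2. 80. -0. 21.] F [-3.5 -1.1  6.8] w 0.0543
  turn [-0.03  0.04  0.05] shift cm [-3.41 -0.02  0.03]
held 38134 [[0.5161, 0.1979, 0.1036], [0.5535, 0.2299, 0.108], [0.6044, 0.2616, 0.1118]]
stack vis 19140 [[0.5188, 0.194, 0.108], [0.5567, 0.2307, 0.1085], [0.6039, 0.2657, 0.1151]]
top 517 [[0.5177, 0.1989, 0.1007], [0.5421, 0.223, 0.1085], [0.6383, 0.2595, 0.1151]]
scene 446 [[0.5259, 0.1887, 0.1001], [0.5875, 0.228, 0.1062], [0.6396, 0.2623, 0.1153]]
```

View pics/e3.png

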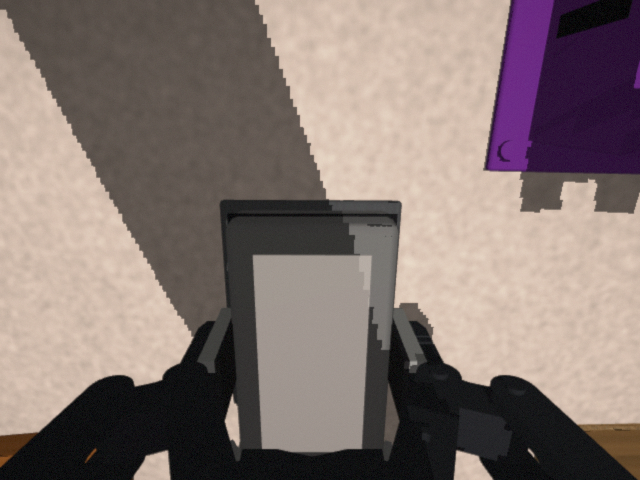

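The wrist view shows the box level and centred between the fingers, top at about 108 mm, pressing with about 7 N. Slide it back.

Call:
step_arm([
  [[0, 0, 0, -0.6, 0, 0.05, 1], [0, 0, 0, -1.2, 0, 0.05, 1], [0, 0, 0, -1.8, 0, 0.05, 1], [0, 0, 0, -2.3, 0, 0.05, 1], [0, 0, 0, -2.3, 0, 0.05, 1]],
])

```text
time: 17.1
ee_pos: [0.5871, 0.2304, 0.0615]
tcp_rot: [-180.0, 0.1, -178.5]
contact_force: [-1.0, 0.2, 8.2]
width: 0.0547
```

Call:
step_arm([
  [[0, 0, 0, -0.4, 0, 0, 1], [0, 0, 0, -0.8, 0, 0, 1], [0, 0, 0, -1.1, 0, 0, 1], [0, 0, 0, -1.1, 0, 0, 1]],
])

```text
time: 17.5
ee_pos: [0.5984, 0.2308, 0.0622]
tcp_rot: [180.0, 0.2, -178.5]
contact_force: [-1.8, -0.7, 7.5]
width: 0.0546
```

Call:
step_arm([
  [[0, 0, 0, -0.1, 0, 0, 1], [0, 0, 0, -0.15, 0, 0, 1], [0, 0, 0, -0.15, 0, 0, 1]],
])

```text
time: 17.8
ee_pos: [0.5993, 0.2309, 0.0626]
tcp_rot: [180.0, 0.1, -178.4]
contact_force: [-5.7, 0.5, 8.1]
width: 0.0548
```

Call:
step_arm([
  [[0, 0, 0, -0.1, 0, 0, 1], [0, 0, 0, -0.15, 0, 0, 1], [0, 0, 0, -0.15, 0, 0, 1]],
])

```text
time: 18.1
ee_pos: [0.5993, 0.2309, 0.0627]
tcp_rot: [180.0, -0.0, -178.4]
contact_force: [-9.5, -0.8, 8.0]
width: 0.0544
```

```bash
sed -i 's/e3.png/e4.png/' e.py; python3 e.py
```

```text
t 18.1 pos [0.5993 0.2309 0.0627] rot [ 1.7997e+02 -4.0000e-02 -1.7844e+02] j [21. 17.  8. 81.  0. 19.] F [-9.5 -0.8  8. ] w 0.0544
  turn [ 0.03 -0.04  0.06] shift cm [ 0.18 -0.06  0.17]
held 37784 [[0.552, 0.1993, 0.1048], [0.5891, 0.2311, 0.1094], [0.6401, 0.2632, 0.1145]]
stack vis 35911 [[0.5532, 0.2018, 0.1081], [0.5906, 0.2313, 0.1095], [0.6402, 0.2618, 0.1155]]
top 505 [[0.5534, 0.1997, 0.1021], [0.578, 0.2241, 0.1105], [0.655, 0.2591, 0.1169]]
scene 475 [[0.5602, 0.1898, 0.1018], [0.6266, 0.2322, 0.1081], [0.6582, 0.2645, 0.1169]]
```

The box stopped at x=0.5993 with 9.5 N against the back. Release and rise.

Call:
step_arm([
  [[0, 0, 0, 0, 0, 0, 0], [0, 0, 0, 0, 0, 0, -1], [0, 0, 0, 0, 0, 0, -1], [0, 0, 0, 0, 0, 0, -1]],
])

```text
time: 18.65
ee_pos: [0.5992, 0.2308, 0.0622]
tcp_rot: [180.0, -0.1, -178.4]
contact_force: [0.2, 0.1, 0.5]
width: 0.0854
```

Call:
step_arm([
  [[0, 0, 0, 0, 0, -2, -1], [0, 0, 0, 0, 0, -5, -1], [0, 0, 0, 0.5, 0, -9, -1], [0, 0, 0, 1.5, 0, -13, -1], [0, 0, 0, 3, 0, -17, -1]],
])

```text
time: 19.15
ee_pos: [0.5692, 0.2298, 0.2331]
tcp_rot: [180.0, -0.1, -178.5]
contact_force: [1.3, 0.3, -0.0]
width: 0.0856
```

Call:
step_arm([
  [[0, 0, 0, 1, 0, 0, -1], [0, 0, 0, 1, 0, 0, -1]],
])

```text
time: 19.35
ee_pos: [0.559, 0.2298, 0.2343]
tcp_rot: [179.9, 0.0, -178.4]
contact_force: [0.4, -0.6, -0.8]
width: 0.0853
```

```bash
python3 -c "
from b import *
plan((.56,.2356,.2389),181.5)
im,d,c,K,T=look('wrist'); save(im,'f1.png')
t=c[(d>0)&(np.hypot(c[...,0]-.6,c[...,1]-.232)<.085)&(c[...,2]>.108)&(c[...,2]<.1145)]
X=[];Y=[]
for x in np.arange(.56,.612,.006):
    q=t[(t[:,0]>=x)&(t[:,0]<x+.006)]; lo,hi=np.percentile(q[:,1],[1,99]); X.append(x+.003);Y.append((lo+hi)/2)
f=np.polyfit(X,Y,1); print('yaw',np.degrees(np.arctan(f[0])),'y at .6',np.polyval(f,.6),'w',hi-lo)
print('front edge',np.percentile(t[np.abs(t[:,1]-.23)<.015][:,0],[.5,1,2]))
A=np.c_[t[:,:2]-[.6,.23],np.ones(len(t))]; s=(t[:,0]<.615); print('plane',np.linalg.lstsq(A[s],t[s,2],rcond=None)[0])
"
```

```text
t 19.35 pos [0.559  0.2298 0.2343] rot [ 1.7994e+02  2.0000e-02 -1.7844e+02] j [22. 13. 23. 99.  0. 21.] F [ 0.4 -0.6 -0.8] w 0.0853
  turn [0.06 0.02 0.06] shift cm [-0.12  0.58 -0.45]
yaw 2.075958200106515 y at .6 0.23183328329704045 w 0.054747373592295645
front edge [0.55170915 0.55192264 0.5525187 ]
plane [ 0.00564513 -0.00049395  0.11267036]
```

View pics/f1.png

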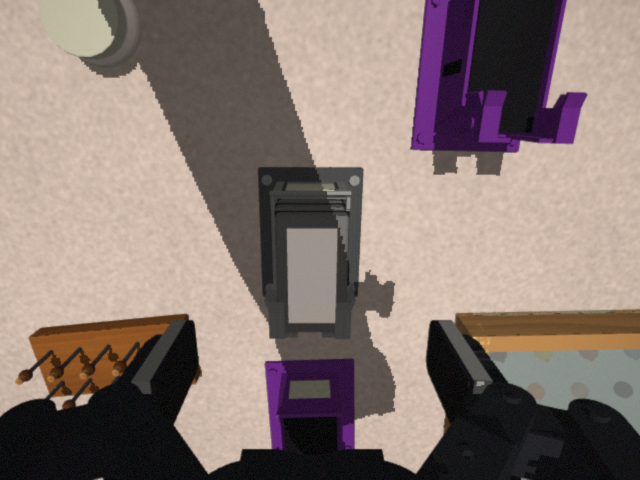

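The loaded box sits under the lips at (312,270). Its front edge is within 1 mm of where the old top box was, it is level, and the gripper is clear.

```bash
python3 -c "
from workcell import ticket
print(ticket.close_job())"
```

```text
the job is handed in; nothing more can be done
None
```

The slim box is loaded in the grey dispenser under the two lips and let go, and I handed the job in about 19 s into the run. No verdict was reported.

**What I did:** I took the slim box from its rack slot and laid it flat on the clear table by tilting it 40° and letting go. I regripped it across its width and set it about 34 mm forward on the stack. Then I pressed it down with about 8 N and slid it back until it met the back stop with 9.5 N. After that I released and withdrew.

**Last checks (wrist camera):**
- **Along the dispenser:** the front edge is at x = 0.5517 m, against 0.5511 m for the old top box.
- **Across:** about 1.5 mm off the earlier stack centre line, turned 0.5° from it.
- **Height and tilt:** the top is at 112.7 mm, level within about 0.3°.
- **Gripper:** open and clear of everything.
- **Not measured:** the follower travel and the two lower boxes. Their state is only inferred from the new box's height. I also did not re-measure the other rack boxes or the vise, tub and flyblock at the end.

**What failed or disagreed:**
- **First grasp missed:** the fingers closed in the air above the box. The wrist and scene depth both put the shut fingertips about 28 mm behind the reported TCP, where the description says 11 mm ahead. I used the measured offset of about 39 mm from then on.
- **Regrasp touched the table:** the tips pressed on it with about 7 N as they closed.
- **Wrong detections:** the point finder gave lips and top_place on a purple look-alike in the wrist view. I took the dispenser's position from depth edges instead.

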